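# Sort the hexagonal gas adapters into their dishes

### The job

Pick out the three hexagonal brass gas adapters and stand each one upright, spigot up, in the round steel dish of its own size: the small adapter in the small dish, the medium in the medium, the large in the large. Set them down gently without dropping them, flat on the dish floor. Leave the round brass caps, the gauge and the spanner where they lie.

Things in the scene. Friction and masses are not known exactly. Their poses are not given: they have to be found in the camera images.
- adapter_small: The small gas adapter, loose brass, standing upright: a hexagonal body 26 mm across flats, 30 mm across corners and 42 mm high, with a round threaded spigot 14 mm high and 19 mm across on top, centred (56 mm in all); about 140 g. Origin: centre of its underside; z up along its axis; x is square to a pair of the flats (the other pairs lie at 60 and 120 degrees).
- adapter_medium: The medium gas adapter, loose brass, standing upright: a hexagonal body 36 mm across flats, 42 mm across corners and 42 mm high, with a round threaded spigot 14 mm high and 27 mm across on top, centred (56 mm in all); about 260 g. Origin: centre of its underside; z up along its axis; x is square to a pair of the flats (the other pairs lie at 60 and 120 degrees).
- adapter_large: The large gas adapter, loose brass, standing upright: a hexagonal body 50 mm across flats, 58 mm across corners and 42 mm high, with a round threaded spigot 14 mm high and 37 mm across on top, centred (56 mm in all); about 500 g. Origin: centre of its underside; z up along its axis; x is square to a pair of the flats (the other pairs lie at 60 and 120 degrees).
- dish_small: The small round steel parts dish, fixed to the bench: outside diameter 56 mm, inside 50 mm, flat grey-lined floor 3 mm thick, rim 10 mm above the bench. Origin: centre of its underside; z up.
- dish_medium: The medium round steel parts dish, fixed to the bench: outside diameter 72 mm, inside 66 mm, flat grey-lined floor 3 mm thick, rim 10 mm above the bench. Origin: centre of its underside; z up.
- dish_large: The large round steel parts dish, fixed to the bench: outside diameter 90 mm, inside 84 mm, flat grey-lined floor 3 mm thick, rim 10 mm above the bench. Origin: centre of its underside; z up.
- cap_small: Small round knurled brass cap, loose, a plain disc 30 mm across and 30 mm high, not hexagonal. Not part of the job. Origin: centre of its underside.
- cap_large: Large round knurled brass cap, loose, a plain disc 46 mm across and 34 mm high, not hexagonal. Not part of the job. Origin: centre of its underside.
- gauge: Pressure gauge lying on its back, loose, dark case 63 mm across and 30 mm high, pale dial upward, brass stem 14 mm thick reaching 52 mm from the centre along its -x. Not part of the job. Origin: centre of its underside.
- spanner: Steel spanner 190 mm long lying flat beyond the work, roughly along world y. Not part of the job. Its handle points along its -x.
There are look-alikes about, which are no part of the job. What is shaped like the adapter_medium but blue or pink is not meant.

How it is judged:
By the outcome, as a careful person would: the job done as asked, in the order asked, and still so for the second after the job is handed in, with the robot touching nothing.
It also fails if it takes over 86 s, if anything falls off the work surface, if the arm or the gripper's body presses on something with over 40 N, if the wrist force passes 120 N, or if a joint passes its speed limit or range.

### The arm

A 7-joint arm with a two-finger parallel gripper is mounted at the origin on the work surface. World frame = base frame: x ahead of the robot, y to its left, z up, the work surface at z = 0. Lengths are in m, angles in degrees, forces in N, time in s.
With the tool pointing down it reaches from about 0.425 to 0.925 m from the base axis. Payload 6.8 kg.
Tool frame: the origin (TCP) lies at the very end of the fingers, on their centre line; the grasp point (between the pads) lies 19 mm behind it; z points along the fingers, x is the direction in which the jaws open and shut, and the axes are right-handed (so a half turn about z gives the same grasp; the last joint's range is limited). The gripper opens to 85 mm and grips with 20 to 120 N. Pads are 22 mm wide; open, the fingers measure 114 mm over their backs; the gripper's body (76 mm by 85 mm) begins 54 mm behind the grasp point. The pads swing forward as they close: fully open they stand 13 mm farther back than shut.
Start: joints at [-83.199, 27.33, 1.283, 89.118, -0.659, 63.558, -4.761], TCP at [0.152, 0.658, 0.231] pointing down, gripper open.
Joint ranges: [-169.35, 169.35], [-19.33, 120.38], [-80.79, 83.38], [13.8, 139.57], [-78.32, 258.32], [9.67, 109.79], [-169.56, 169.56]. Speed limits (degrees/s): [136.94, 136.94, 180, 180, 180, 180, 180].

### API

Orientations are given as [roll, pitch, yaw] about the fixed x, y, z axes, in that order (R = Rz(yaw) Ry(pitch) Rx(roll)).
In Python, from plant import env gives the robot as it stands.
- The arm moves only by the tool servo_tool, never from a script. Its arguments are lists of equal length, an entry for each row: "delta_pos": the shift along the tool's x, y, z in m, a list of three; "angular": the turn, a rotation vector about the tool's x, y, z in rad, a list of three; "grip": the closure, from -1 (fully open) to 1 (shut). A call has 1 to 5 rows; each row shifts and turns the commanded pose from where the row before left it, along the tool's axes as they then stand; what a row does not reach is not made up. A row lasts 1/8 s, in which the tool goes at most 62.5 mm and 10.7 degrees, less where a joint would pass 70% of its speed; a pose out of reach is approached as far as the arm can. A call is refused whole if a number of a shift passes 0.0625 or a number of a turn 0.188, either way. A call with a gripper value outside its range is refused whole. The fingers move at their own pace and stop on an object; the grip force is fixed at half the most. Time passes only in rows, so rows that do not move let the fingers close. It gives the time, the measured TCP pose, the force and the opening at its end, in the units of the state.
- env.observe(): the state, without advancing time (a new reading comes with each control period).
- env.snapshot(name): name is "scene" or "top"; returns the picture (420x560x3 uint8, red, green, blue); there is no depth.
- env.camera_model(name): a dict with "vfov" (degrees; the focal length in pixels is half the picture's height over the tangent of half this angle, whatever the lens; pixels are square), "cx", "cy" (the principal point, pixels), "k1" (the pictures are not rectified: a ray, as slopes to the right and down, at radius r is drawn at 1 + k1 r^2 times it, then the intrinsics apply), "pose" (4x4, takes a point from camera to world coordinates). Camera axes: x right, y up, looking along -z (the intrinsics and any distortion apply to the point x, -y, -z); pixel columns grow to the right and rows downward; lengths in m; the calibration is good to about 2 mm. A picture is of the moment at which its call begins. camera_model takes no time and is no camera call.
- env.finish_job(): hands the job in, once; it reports no verdict.
Trained networks look in the newest picture that a camera, given by its name, has taken for a name from the list of things; names that differ only in an ending like _2 or _b are one class to them, and where a whole thing is asked for, a point or a joint stands for the part that bears it (a point fixed in the world has none). Each returns a list of dicts, best first, with "score" (0 to 1); they miss things now and then, are a little off and sometimes report something else, mostly with a low value. They report only what shows in the picture. A call takes as long as a camera call. They do not tell look-alikes from the thing itself.
- env.boxes_of(target, camera): "rect" ([left, top, right, bottom] in pixels, round what is visible of it).
- env.pinpoint(target, camera): "centre" ([column, row] in pixels: a listed point, or the origin of a listed thing).
The state is a dict: "time": time; "joint_positions": joint angles; "dq": joint speeds; "effort": joint torques, N m; "position": TCP position; "orientation": TCP orientation; "force": force on the tool from outside, world axes, zero at the start; "ft_torque": the same for the moment, N m; "grip_width": finger opening in m.
Only numpy, scipy, OpenCV 4.12 (cv2) and the standard library are available. Lean on these libraries where they do the work, as an engineer would, in place of code of your own. Each camera call takes 0.05 s, during which the arm holds its last target.

## Working session

There is one attempt and no reset: what is moved stays moved. The work goes in short steps, Python scripts to look and compute and a tool call to move; the robot and the scene stay as the last step left them, time stands still between calls to the robot, and variables do not carry over. Pictures are saved under pics/ and viewed, and the job is handed in when it is done.

Besides the shell and the picture viewer there is one more tool, called after ">>>" as a command line: name --argument value ..., lists and objects as JSON in quotes. servo_tool: Moves the arm, as the interface text tells. Its arguments: {"type":"object","properties":{"delta_pos":{"type":"array","items":{"type":"array","items":{"type":"number"}}},"angular":{"type":"array","items":{"type":"array","items":{"type":"number"}}},"grip":{"type":"array","items":{"type":"number"}}},"required":["delta_pos","angular","grip"]}

```bash
mkdir -p pics; ls; cat > h.py <<'E'
import numpy as np, cv2
from plant import env
def save(name,fn):
    im=env.snapshot(name); cv2.imwrite('pics/'+fn,im[:,:,::-1]); return im
def cam(name):
    m=env.camera_model(name); f=210/np.tan(np.radians(m['vfov']/2))
    return m,f
def ray(name,u,v):
    m,f=cam(name); P=np.array(m['pose'])
    xd=np.array([(u-m['cx'])/f,(v-m['cy'])/f]); x=xd.copy()
    for _ in range(30): x=xd/(1+m['k1']*(x@x))
    d=P[:3,:3]@np.array([x[0],-x[1],-1.]); return P[:3,3],d
def at_z(name,u,v,z):
    o,d=ray(name,u,v); return o+d*(z-o[2])/d[2]
def proj(name,p):
    m,f=cam(name); P=np.array(m['pose'])
    c=P[:3,:3].T@(np.atleast_2d(p)-P[:3,3]).T
    x=c[0]/-c[2]; y=-c[1]/-c[2]; s=1+m['k1']*(x*x+y*y)
    return np.stack([m['cx']+f*x*s,m['cy']+f*y*s],1)
E
python3 - <<'E'
from h import *
for n in ('scene','top'):
    save(n,n+'0.png'); m,f=cam(n); print(n,f,m['cx'],m['cy'],m['k1']); print(np.round(m['pose'],3))
s=env.observe()
for k,v in s.items(): print(k,np.round(v,4))
E
```

```text
pics
scene 496.3207786470408 277.54073005697575 207.49647832094334 -0.0001874679029803159
[[-0.649 -0.484  0.588  1.165]
 [ 0.761 -0.424  0.491  0.461]
 [ 0.012  0.766  0.643  0.667]
 [ 0.     0.     0.     1.   ]]
top 393.30421409436605 281.7976859672101 210.5908608658307 0.001689424149040562
[[ 0.01   0.998 -0.063  0.545]
 [-1.     0.011  0.015 -0.032]
 [ 0.016  0.063  0.998  0.879]
 [ 0.     0.     0.     1.   ]]
time 0.1
joint_positions [-83.1998  27.3727   1.2809  89.1717  -0.6585  63.5602  -4.7613]
dq [ 0.0305 -0.1207 -0.1026 -0.1266 -0.1218  0.0535 -0.075 ]
effort [ 3.40000e-03 -5.97759e+01  1.61320e+00 -2.81954e+01  1.28000e-02
  5.00000e-03  0.00000e+00]
position [0.1517 0.6572 0.2304]
orientation [1.799922e+02 9.700000e-02 7.700680e+01]
force [-0.5491 -0.1943  0.1656]
ft_torque [ 0.0268 -0.0074 -0.0418]
grip_width 0.0857
```

View pics/scene0.png

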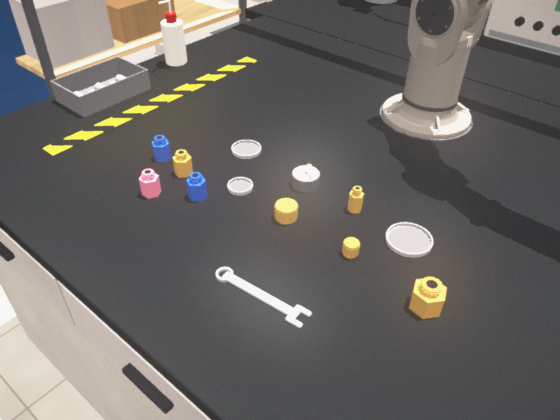

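View pics/top0.png

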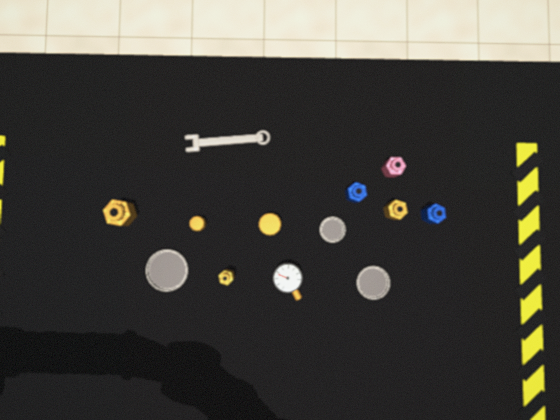

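```bash
python3 - <<'E'
from h import *
for t in ['adapter_small','adapter_medium','adapter_large','dish_small','dish_medium','dish_large','cap_small','gauge']:
    for n in ('top','scene'):
        if n=='top' or t.startswith('a') or t.startswith('d'):
            r=env.pinpoint(t,n)[:5]
            z=.003 if t[0]=='d' else 0
            print(t,n,[(round(q['score'],2),np.round(q['centre'],1).tolist(),np.round(at_z(n,*q['centre'],0)[:2],4).tolist()) for q in r])
im=cv2.imread('pics/top0.png')
def crop(im,u,v,r,s): return cv2.resize(im[v-r:v+r,u-r:u+r],(s,s),interpolation=cv2.INTER_CUBIC)
sc=cv2.imread('pics/scene0.png')
a=np.hstack([crop(im,226,278,25,250),crop(im,397,205,32,250),crop(im,119,212,25,250)])
b=np.hstack([crop(sc,356,200,25,250),crop(sc,175,170,40,250),crop(sc,428,298,25,250)])
cv2.imwrite('pics/crop0.png',np.vstack([a,b]))
E
```

```text
adapter_small top [(0.66, [231.8, 272.8], [0.4615, 0.0634]), (0.24, [170.4, 270.4], [0.4655, 0.1989])]
adapter_small scene [(0.54, [351.9, 207.5], [0.4524, 0.0684]), (0.36, [286.9, 215.7], [0.5624, -0.0174])]
adapter_medium top [(0.81, [426.7, 215.4], [0.5936, -0.3721]), (0.76, [391.6, 211.3], [0.6019, -0.2928]), (0.67, [392.1, 171.1], [0.6931, -0.2946]), (0.6, [354.2, 192.9], [0.6425, -0.2085])]
adapter_medium scene [(0.98, [183.6, 171.8], [0.6002, -0.2916]), (0.85, [153.2, 192.8], [0.6946, -0.2823]), (0.79, [197.6, 202.4], [0.6537, -0.1864]), (0.57, [165.9, 156.1], [0.5857, -0.371])]
adapter_large top [(0.6, [124.7, 215.2], [0.5864, 0.3034]), (0.54, [286.9, 277.5], [0.4522, -0.0586])]
adapter_large scene [(0.83, [426.6, 305.1], [0.5843, 0.3094])]
dish_small top [(0.81, [332.3, 229.0], [0.5607, -0.1592]), (0.36, [373.7, 283.2], [0.4414, -0.2517])]
dish_small scene [(0.96, [237.9, 188.1], [0.5622, -0.1569])]
dish_medium top [(0.61, [372.4, 284.0], [0.4396, -0.2488])]
dish_medium scene [(0.83, [245.9, 153.3], [0.4515, -0.237]), (0.22, [352.3, 251.0], [0.5593, 0.1411])]
dish_large top [(0.64, [166.1, 272.0], [0.4619, 0.2082]), (0.21, [229.4, 273.0], [0.461, 0.0687])]
dish_large scene []
cap_small top [(0.66, [198.7, 223.8], [0.5691, 0.139])]
gauge top [(0.75, [289.1, 274.9], [0.458, -0.0635])]
```

View pics/crop0.png

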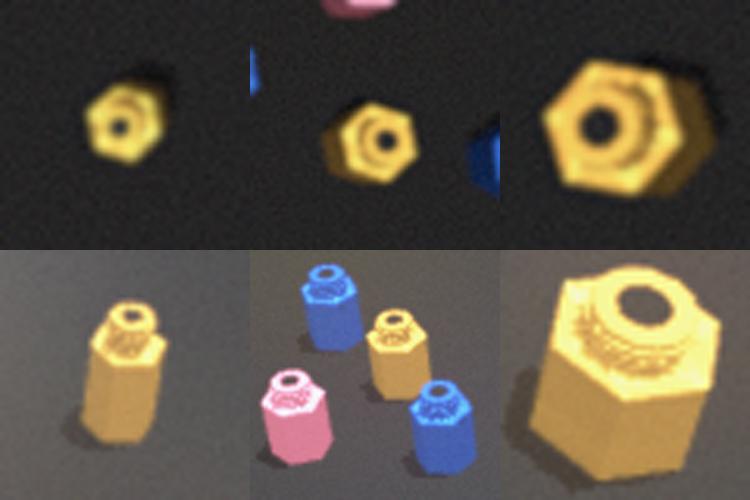

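The crops show three brass hexagons. Small is at top (226,278), medium at top (397,210), and large at top (119,212). The medium look-alikes are blue (357,192), blue (436,213) and pink (395,167); only the one at (397,210) is brass, so that is the one to take. Next I fit the poses with silhouettes.

```bash
cat > fit.py <<'E'
from h import *
from scipy.optimize import minimize
AF={'small':(.026,.019),'medium':(.036,.027),'large':(.050,.037)}
def model(t,x,y,yaw,z0=0):
    af,sp=AF[t]; R=af/2/np.cos(np.pi/6)
    a=yaw+np.radians(30+60*np.arange(6)); h=np.c_[x+R*np.cos(a),y+R*np.sin(a)]
    b=np.radians(np.arange(0,360,10)); c=np.c_[x+sp/2*np.cos(b),y+sp/2*np.sin(b)]
    L=lambda q,z: np.c_[q,np.full(len(q),z0+z)]
    return np.r_[L(h,0),L(h,.042)],np.r_[L(c,.042),L(c,.056)]
K=8
def mask(im,fn):
    hsv=cv2.cvtColor(im,cv2.COLOR_RGB2HSV); H,S,V=cv2.split(hsv)
    return ((H>10)&(H<32)&(S>110)&(V>45)).astype(np.uint8)
def fit(t,x0,y0,ims,z0=0):
    regs={}
    for n,im in ims.items():
        u,v=proj(n,[x0,y0,.03])[0].astype(int); r=40
        # upsampled smooth mask
        m=mask(im,n)
        m=m[v-r:v+r,u-r:u+r].astype(np.float32)
        nl,lab=cv2.connectedComponents((m>0).astype(np.uint8))
        best=min(range(1,nl),key=lambda i:np.hypot(*(np.argwhere(lab==i).mean(0)-r))-0.02*(lab==i).sum())
        m=(lab==best).astype(np.float32)
        M=(cv2.GaussianBlur(cv2.resize(m,None,fx=K,fy=K,interpolation=cv2.INTER_CUBIC),(0,0),K/2))
        regs[n]=(M,u-r,v-r)
    def cost(p):
        c=0
        for n,(M,u0,v0) in regs.items():
            I=np.zeros(M.shape,np.uint8)
            for q in model(t,p[0],p[1],p[2],z0):
                uv=(proj(n,q)-[u0,v0]+.5)*K
                hull=cv2.convexHull(uv.astype(np.float32))
                cv2.fillConvexPoly(I,np.round(hull*16).astype(np.int32),1,shift=4)
            I=cv2.GaussianBlur(I.astype(np.float32),(0,0),K/2)
            c+=np.abs(I-M).sum()/M.sum()
        return c
    best=None
    for w in np.radians(np.arange(0,60,10)):
        s=np.array([[x0,y0,w],[x0+.006,y0,w],[x0,y0+.006,w],[x0,y0,w+.2]])
        r=minimize(cost,[x0,y0,w],method='Nelder-Mead',options=dict(initial_simplex=s,xatol=1e-4,fatol=1e-5))
        if best is None or r.fun<best.fun: best=r
    return best.x[:2],np.degrees(best.x[2])%60,best.fun
E
python3 - <<'E'
from fit import *
ims={n:cv2.imread(f'pics/{n}0.png')[:,:,::-1].copy() for n in('top','scene')}
for t,x,y in (('small',.457,.066),('medium',.601,-.292),('large',.585,.306)):
    for k in (('top','scene'),('top',),('scene',)):
        p,w,c=fit(t,x,y,{n:ims[n] for n in k}); print(t,k,np.round(p,4),round(w,1),round(c,3))
# dishes
from scipy.optimize import least_squares
for t,x,y,R in (('small',.561,-.158,.028),('medium',.445,-.245,.036),('large',.462,.208,.045)):
  for n in ('top','scene'):
    im=ims[n]; 
    hsv=cv2.cvtColor(im,cv2.COLOR_RGB2HSV); 
    m=((hsv[...,2]>(85 if n=='top' else 120))&(hsv[...,1]<80)).astype(np.uint8)
    u,v=proj(n,[x,y,.005])[0]
    nl,lab,st,ce=cv2.connectedComponentsWithStats(m)
    i=lab[int(round(v)),int(round(u))]
    cs,_=cv2.findContours((lab==i).astype(np.uint8),cv2.RETR_EXTERNAL,cv2.CHAIN_APPROX_NONE)
    (cu,cv_),ax,an=cv2.fitEllipse(max(cs,key=len))
    # outline: project rim outer circle z=.01 hull with base
    b=np.radians(np.arange(0,360,5))
    def f(p):
        q=np.r_[np.c_[p[0]+R*np.cos(b),p[1]+R*np.sin(b),0*b+.01],np.c_[p[0]+R*np.cos(b),p[1]+R*np.sin(b),0*b]]
        e=cv2.fitEllipse(cv2.convexHull(proj(n,q[:72]).astype(np.float32)))
        return [e[0][0]-cu,e[0][1]-cv_]
    r=least_squares(f,[x,y],diff_step=1e-3)
    print('dish',t,n,i,(round(cu,1),round(cv_,1)),np.round(ax,1),np.round(r.x,4))
E
```

```text
small ('top', 'scene') [0.4541 0.0743] 43.9 0.439Traceback (most recent call last):
  File "<stdin>", line 5, in <module>
  File "fit.py", line 40, in fit
    r=minimize(cost,[x0,y0,w],method='Nelder-Mead',options=dict(initial_simplex=s,xatol=1e-4,fatol=1e-5))
    res = _minimize_neldermead(fun, x0, args, callback, bounds=bounds,
                               **options)
    fxr = func(xr)
    fx = function(np.copy(x), *(wrapper_args + args))
  File "fit.py", line 31, in cost
    uv=(proj(n,q)-[u0,v0]+.5)*K
        ~~~~^^^^^
  File "h.py", line 16, in proj
    m,f=cam(name); P=np.array(m['pose'])
        ~~~^^^^^^
  File "h.py", line 6, in cam
    m=env.camera_model(name); f=210/np.tan(np.radians(m['vfov']/2))
ValueError: time passes only in moves, steps and waits
```

```bash
python3 - <<'E'
from plant import env
import pickle
pickle.dump({n:env.camera_model(n) for n in('top','scene')},open('cams.pkl','wb'))
E
sed -i "s/    m=env.camera_model(name); f/    m=CAMS[name]; f/; s/^from plant import env/from plant import env\nimport pickle\nCAMS=pickle.load(open('cams.pkl','rb'))/" h.py
cat > t1.py <<'E'
from fit import *
ims={n:cv2.imread(f'pics/{n}0.png')[:,:,::-1].copy() for n in('top','scene')}
vis={n:ims[n].copy() for n in ims}
for n in vis: vis[n]=cv2.resize(vis[n],None,fx=4,fy=4,interpolation=cv2.INTER_CUBIC)
out=[]
for t,x,y in (('small',.457,.066),('medium',.601,-.292),('large',.585,.306)):
    for k in (('top','scene'),('top',),('scene',)):
        p,w,c=fit(t,x,y,{n:ims[n] for n in k}); print(t,k,np.round(p,4),round(w,1),round(c,3))
        if len(k)==2:
            for n in k:
                for q in model(t,p[0],p[1],np.radians(w)): 
                    cv2.polylines(vis[n],[cv2.convexHull(((proj(n,q)+.5)*4).astype(np.float32)).astype(np.int32)],True,(0,255,0),1)
                u,v=(proj(n,[p[0],p[1],.03])[0]*4).astype(int)
                out.append((n,u,v))
rows=[np.hstack([vis[n][v-100:v+100,u-100:u+100] for m,u,v in out if m==n]) for n in ('top','scene')]
cv2.imwrite('pics/fit0.png',np.vstack(rows)[:,:,::-1])
from scipy.optimize import least_squares
for t,x,y,R in (('small',.561,-.158,.028),('medium',.445,-.245,.036),('large',.462,.208,.045)):
  for n in ('top','scene'):
    im=ims[n]; 
    hsv=cv2.cvtColor(im,cv2.COLOR_RGB2HSV); 
    m=((hsv[...,2]>(85 if n=='top' else 120))&(hsv[...,1]<80)).astype(np.uint8)
    u,v=proj(n,[x,y,.005])[0]
    nl,lab,st,ce=cv2.connectedComponentsWithStats(m)
    i=lab[int(round(v)),int(round(u))]
    cs,_=cv2.findContours((lab==i).astype(np.uint8),cv2.RETR_EXTERNAL,cv2.CHAIN_APPROX_NONE)
    (cu,cv_),ax,an=cv2.fitEllipse(max(cs,key=len))
    b=np.radians(np.arange(0,360,5))
    def f(p):
        q=np.c_[p[0]+R*np.cos(b),p[1]+R*np.sin(b),0*b+.01]
        e=cv2.fitEllipse(proj(n,q).astype(np.float32)); f.ax=e[1]
        return [e[0][0]-cu,e[0][1]-cv_]
    r=least_squares(f,[x,y],diff_step=1e-3)
    print('dish',t,n,i,(round(cu,1),round(cv_,1)),np.round(ax,1),np.round(f.ax,1),np.round(r.x,4))
E
python3 t1.py
```

```text
small ('top', 'scene') [0.4541 0.0743] 43.9 0.439
small ('top',) [0.4548 0.0728] 6.4 0.234
small ('scene',) [0.4527 0.0737] 45.7 0.172
medium ('top', 'scene') [ 0.6027 -0.2918] 41.6 0.485
medium ('top',) [ 0.6046 -0.2946] 43.8 0.172
medium ('scene',) [ 0.6022 -0.2902] 35.6 0.219
large ('top', 'scene') [0.5912 0.3051] 43.2 5.617
large ('top',) [0.5915 0.3064] 40.0 0.165
large ('scene',) [0.5475 0.2917] 43.4 4.99
dish small top 5 (332.1, 229.2) [26.1 26.3] [25.2 25.4] [ 0.5602 -0.1573]
dish small scene 106 (239.9, 185.4) [19.1 26.6] [15.7 25.9] [ 0.5612 -0.1513]
dish medium top 8 (372.9, 282.3) [33.5 34.2] [32.6 33.2] [ 0.4445 -0.2475]
dish medium scene 83 (245.9, 148.5) [19.6 30.8] [16.6 30.1] [ 0.4463 -0.2412]
dish large top 6 (166.3, 270.0) [42.1 43. ] [41.1 41.9] [0.4674 0.2051]
dish large scene 140 (408.9, 239.2) [34.5 49.3] [31.1 48.5] [0.4685 0.2091]
```

View pics/fit0.png

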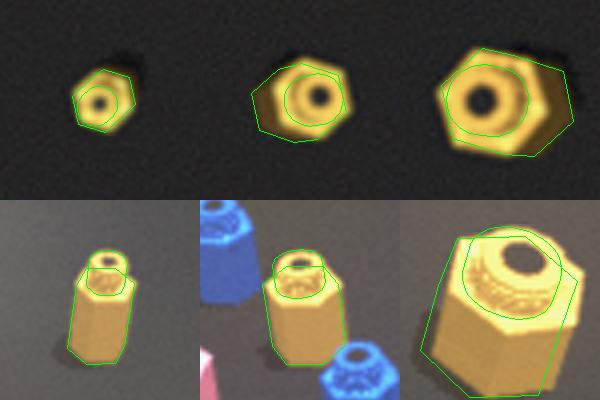

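```bash
python3 - <<'E'
s=open('fit.py').read()
a=s.index("    hsv=cv2"); b=s.index("def fit(")
s=s[:a]+"""    im=cv2.GaussianBlur(im,(0,0),0.6).astype(int)
    return ((im[...,1]-im[...,2]>22)).astype(np.uint8)
"""+s[b:]
open('fit.py','w').write(s)
E
python3 t1.py | grep -v dish
```

```text
small ('top', 'scene') [0.4541 0.0741] 39.2 0.307
small ('top',) [0.4549 0.0743] 5.9 0.199
small ('scene',) [0.4528 0.0738] 35.0 0.083
medium ('top', 'scene') [ 0.6026 -0.2935] 46.2 0.343
medium ('top',) [ 0.604  -0.2954] 42.9 0.14
medium ('scene',) [ 0.6009 -0.2918] 47.9 0.085
large ('top', 'scene') [0.5893 0.3075] 53.9 0.259
large ('top',) [0.5915 0.3075] 43.5 0.141
large ('scene',) [0.588  0.3073] 53.9 0.086
```

View pics/fit0.png

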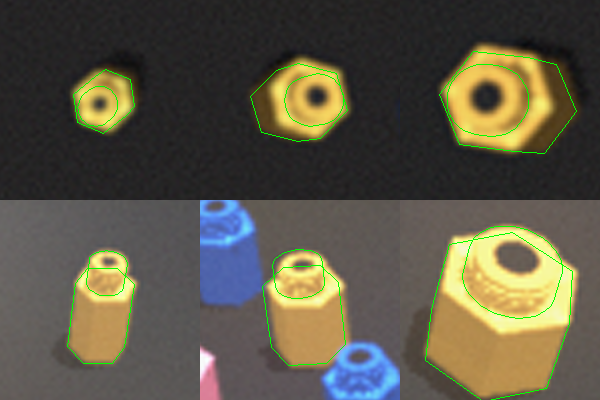

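The overlays line up with the parts. The scene-camera fits are tight (0.08); the top-camera fits sit 1–3 mm off them. Poses I will use:

| Thing | x, y (m) | Flats yaw |
|---|---|---|
| small adapter | .454, .074 | 37° |
| medium adapter | .602, −.293 | 46° / −14° |
| large adapter | .589, .3075 | 53° |
| small dish | .5605, −.155 | – |
| medium dish | .445, −.245 | – |
| large dish | .468, .207 | – |

```bash
cat > plan.py <<'E'
import sys,json,numpy as np,os
from scipy.spatial.transform import Rotation as Ro
# usage: plan.py "x,y,z,yaw,step" ... ; commanded pose kept in cmd.json
def Rm(yaw): return (Ro.from_euler('z',yaw,degrees=True)*Ro.from_euler('x',180,degrees=True)).as_matrix()
c=json.load(open('cmd.json')) if os.path.exists('cmd.json') else [.1517,.6572,.2304,77.0]
p=np.array(c[:3]); yaw=c[3]; rows=[]
for w in sys.argv[1:]:
    x,y,z,yw,st=map(float,w.split(','))
    g=np.array([x,y,z]); 
    n=max(int(np.ceil(np.linalg.norm(g-p)/st)),int(np.ceil(abs(yw-yaw)/8)),1)
    for k in range(n):
        d=np.round(Rm(yaw).T@((g-p)/(n-k)),4 if st<.02 else 3); a=round(-np.radians(yw-yaw)/(n-k),3)
        p=p+Rm(yaw)@d; yaw-=np.degrees(a); rows.append((d.tolist(),a))
for i in range(0,len(rows),5):
    r=rows[i:i+5]; print('delta_pos',json.dumps([q[0] for q in r])); print('  angular',json.dumps([[0,0,q[1]] for q in r]))
print('end',np.round(p,4),round(yaw,2),len(rows))
json.dump(p.tolist()+[yaw],open('cmd.json','w'))
E
python3 plan.py .42,.42,.2,57,.055 .454,.074,.16,37,.055
```

```text
delta_pos [[-0.024, 0.045, 0.004], [-0.022, 0.046, 0.004], [-0.02, 0.047, 0.004], [-0.017, 0.048, 0.005], [-0.015, 0.049, 0.004]]
  angular [[0, 0, 0.05], [0, 0, 0.05], [0, 0, 0.05], [0, 0, 0.05], [0, 0, 0.05]]
delta_pos [[-0.013, 0.05, 0.005], [-0.01, 0.05, 0.004], [-0.039, 0.031, 0.006], [-0.037, 0.033, 0.006], [-0.036, 0.035, 0.006]]
  angular [[0, 0, 0.05], [0, 0, 0.049], [0, 0, 0.05], [0, 0, 0.05], [0, 0, 0.05]]
delta_pos [[-0.034, 0.036, 0.006], [-0.032, 0.038, 0.005], [-0.03, 0.04, 0.006], [-0.027, 0.041, 0.005]]
  angular [[0, 0, 0.05], [0, 0, 0.05], [0, 0, 0.05], [0, 0, 0.049]]
end [0.4541 0.074  0.1604] 37.01 14
```

>>> servo_tool --delta_pos '[[-0.024,0.045,0.004],[-0.022,0.046,0.004],[-0.02,0.047,0.004],[-0.017,0.048,0.005],[-0.015,0.049,0.004]]' --angular '[[0,0,0.05],[0,0,0.05],[0,0,0.05],[0,0,0.05],[0,0,0.05]]' --grip '[-1,-1,-1,-1,-1]'

```text
time: 1.42
position: [0.3445, 0.4879, 0.2104]
orientation: [-180.0, -0.0, 62.6]
force: [0.8, 0.2, 0.1]
grip_width: 0.0852
```

>>> servo_tool --delta_pos '[[-0.013,0.05,0.005],[-0.01,0.05,0.004],[-0.039,0.031,0.006],[-0.037,0.033,0.006],[-0.036,0.035,0.006]]' --angular '[[0,0,0.05],[0,0,0.049],[0,0,0.05],[0,0,0.05],[0,0,0.05]]' --grip '[-1,-1,-1,-1,-1]'

```text
time: 2.05
position: [0.4348, 0.2704, 0.1833]
orientation: [180.0, -0.0, 48.3]
force: [-0.5, -0.5, -0.0]
grip_width: 0.0852
```

>>> servo_tool --delta_pos '[[-0.034,0.036,0.006],[-0.032,0.038,0.005],[-0.03,0.04,0.006],[-0.027,0.041,0.005],[0,0,0]]' --angular '[[0,0,0.05],[0,0,0.05],[0,0,0.05],[0,0,0.049],[0,0,0]]' --grip '[-1,-1,-1,-1,-1]'

```text
time: 2.68
position: [0.4542, 0.0706, 0.1613]
orientation: [180.0, 0.0, 36.6]
force: [0.4, 0.7, 0.4]
grip_width: 0.0852
```

```bash
python3 plan.py .454,.074,.085,37,.04; python3 - <<'E'
from h import *
s=env.observe(); print(np.round(s['position'],4),s['orientation'],s['time'],np.round(s['joint_positions'],0))
sc=save('scene','s1.png')
tp=np.array(s['position'])
u,v=np.round(proj('scene',tp)[0]).astype(int); print(u,v)
a=max(0,u-70);b=max(0,v-50)
cv2.imwrite('pics/s1c.png',cv2.resize(sc[b:b+130,a:a+140,::-1],None,fx=4,fy=4))
E
```

```text
delta_pos [[-0.0, -0.0, 0.038], [-0.0, -0.0, 0.037]]
  angular [[0, 0, 0.0], [0, 0, 0.0]]
end [0.4541 0.074  0.0854] 37.01 2
[0.4542 0.0706 0.1613] [1.79962186e+02 4.25736074e-02 3.65933776e+01] 2.675 [-36.  13.  22. 123.  -7.  46.  27.]
362 143
```

View pics/s1c.png

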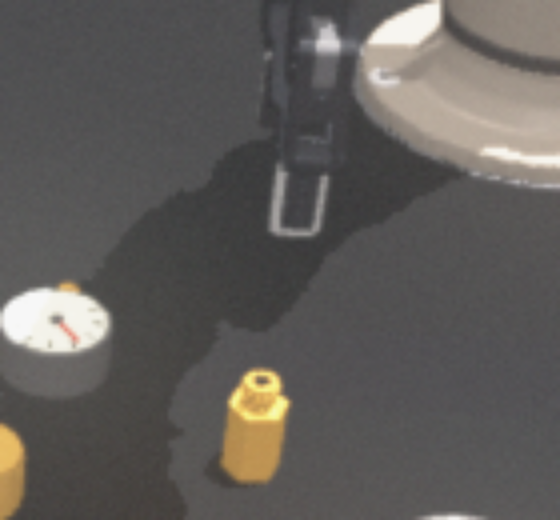

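>>> servo_tool --delta_pos '[[0,0,0.038],[0,0,0.037],[0,0,0]]' --angular '[[0,0,0],[0,0,0],[0,0,0]]' --grip '[-1,-1,-1]'

```text
time: 3.1
position: [0.4525, 0.0754, 0.0847]
orientation: [-179.9, 0.3, 37.1]
force: [0.1, -0.2, 1.4]
grip_width: 0.0855
```

```bash
python3 - <<'E'
from h import *
s=env.observe(); print(np.round(s['position'],4),s['orientation'],s['time'])
sc=save('scene','s2.png'); tp=save('top','t2.png')
c=lambda im,u,v,r:cv2.resize(im[v-r:v+r,u-r:u+r,::-1],(400,400))
cv2.imwrite('pics/s2c.png',np.hstack([c(sc,360,180,55),c(tp,226,278,50)]))
E
```

```text
[0.4525 0.0754 0.0847] [-179.90231686    0.26236451   37.14277372] 3.1
```

View pics/s2c.png

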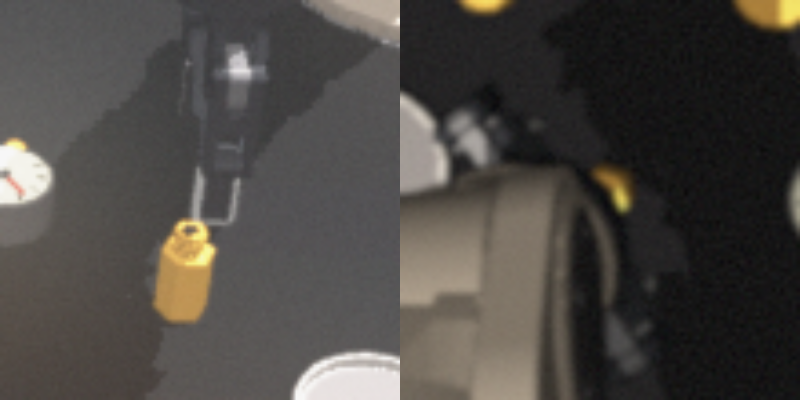

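```bash
python3 - <<'E'
from h import *
t=np.array([.4525,.0754,.0847]); j=np.array([np.cos(np.radians(37)),np.sin(np.radians(37)),0])
im=cv2.imread('pics/s2.png'); K=5; big=cv2.resize(im[120:240,290:430],None,fx=K,fy=K,interpolation=cv2.INTER_CUBIC)
def dot(p,c):
    u,v=proj('scene',p)[0]; cv2.circle(big,(int((u-290+.5)*K),int((v-120+.5)*K)),4,c,-1); print(u,v)
dot(t,(0,0,255))
for s in(-1,1):
  for z in (0,.013): dot(t+s*.043*j+[0,0,z],(0,255,0) if s>0 else (255,0,255))
dot([.454,.074,.056],(255,255,0)); 
cv2.imwrite('pics/s2d.png',big)
E
```

```text
359.4666627339285 176.26510385594113
358.0801220087713 163.79052657315077
358.8250413154184 158.52079595455717
360.949239047152 189.60390816450473
361.77173323728925 184.19519726766822
356.7909115768737 187.80079419766906
```

View pics/s2d.png

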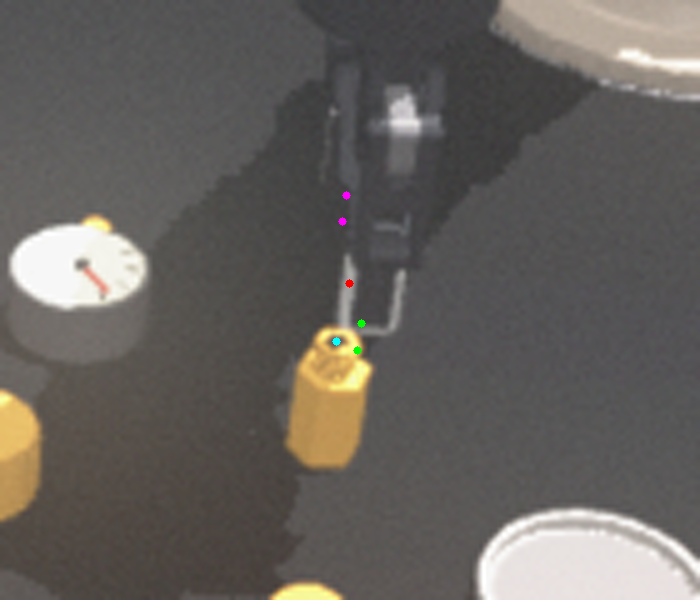

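The near finger shows about 2 px (3–4 mm) to the right of where the calibration puts it relative to the adapter. I shift 4 mm along tool y, go partway down and check again.

>>> servo_tool --delta_pos '[[0,0.004,0.01],[0,0,0.02],[0,0,0]]' --angular '[[0,0,0],[0,0,0],[0,0,0]]' --grip '[-1,-1,-1]'

```text
time: 3.58
position: [0.4564, 0.0712, 0.056]
orientation: [-180.0, 0.1, 37.0]
force: [-0.6, -0.7, 0.9]
grip_width: 0.0855
```

```bash
python3 - <<'E'
from h import *
s=env.observe(); print(np.round(s['position'],4),s['orientation'],s['time'],s['force'])
sc=save('scene','s3.png')
s=env.observe(); print(np.round(s['position'],4),s['orientation'],s['time'],s['force'])
cv2.imwrite('pics/s3c.png',cv2.resize(sc[130:230,300:420,::-1],None,fx=5,fy=5,interpolation=cv2.INTER_CUBIC))
E
```

```text
[0.4564 0.0712 0.056 ] [-1.79974271e+02  5.56950842e-02  3.70071360e+01] 3.575 [-0.55085227 -0.73876378  0.87884047]
[0.4568 0.0713 0.0566] [-1.79997240e+02  1.86558166e-03  3.70008096e+01] 3.625 [ 0.71213946 -0.18029242  1.22250876]
```

View pics/s3c.png

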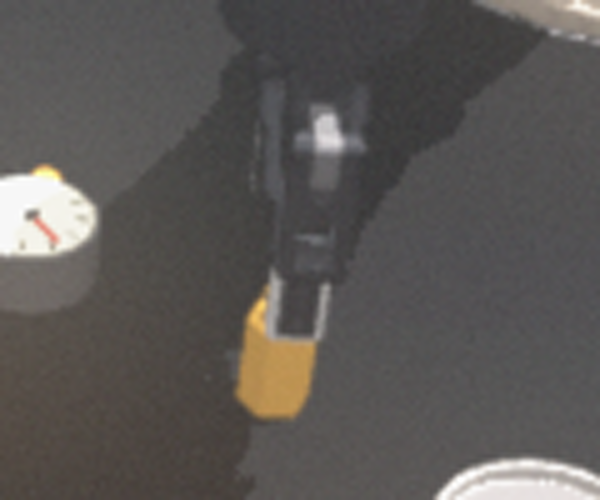

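The finger now stands in front of the adapter, at (297,337) in the crop. Its offset from the adapter axis matches the perspective I expected, so it is aligned. Going down to grasp.

>>> servo_tool --delta_pos '[[0,0,0.02],[0,0,0.015],[0,0,0.007],[0,0,0],[0,0,0]]' --angular '[[0,0,0],[0,0,0],[0,0,0],[0,0,0],[0,0,0]]' --grip '[-1,-1,-1,-1,0]'

```text
time: 4.25
position: [0.457, 0.0714, 0.0147]
orientation: [180.0, -0.0, 37.0]
force: [-0.6, 1.0, 0.2]
grip_width: 0.0699
```

>>> servo_tool --delta_pos '[[0,0,0],[0,0,0],[0,0,0],[0,0,0],[0,0,0]]' --angular '[[0,0,0],[0,0,0],[0,0,0],[0,0,0],[0,0,0]]' --grip '[1,1,1,1,1]'

```text
time: 4.88
position: [0.4569, 0.0715, 0.0148]
orientation: [-180.0, -0.0, 37.0]
force: [-1.1, 0.1, 6.3]
grip_width: 0.0252
```

```bash
echo '[0.4565,0.0708,0.0134,37.01]' > cmd.json; python3 - <<'E'
from h import *
s=env.observe(); print(np.round(s['position'],4),s['orientation'],s['time'],s['force'])
sc=save('scene','s4.png')
cv2.imwrite('pics/s4c.png',cv2.resize(sc[130:230,300:420,::-1],None,fx=5,fy=5,interpolation=cv2.INTER_CUBIC))
E
```

```text
[0.4569 0.0715 0.0148] [-1.79995628e+02 -3.25846353e-02  3.70084434e+01] 4.875 [-1.11246094  0.11490863  6.3019972 ]
```

View pics/s4c.png

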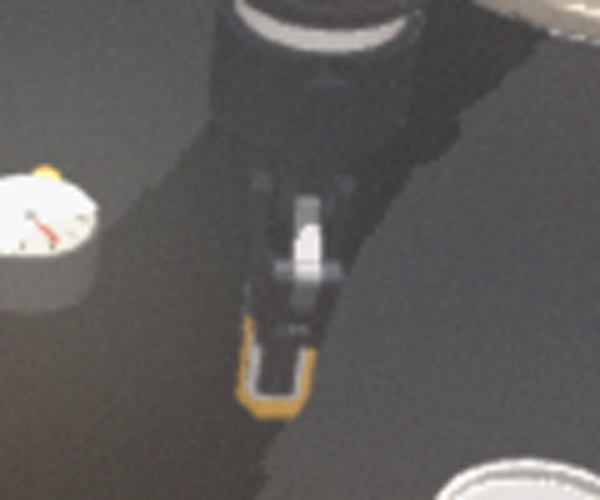

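Grasped: width 25 mm, centred on the flats. The grasp shows the cameras read about (+3, −3) mm off the robot frame, so I correct the other targets by that. Next I lift and carry it to the small dish.

```bash
python3 plan.py .4565,.0708,.11,37,.033  .562,-.160,.11,5,.042
```

```text
delta_pos [[0.0, 0.0, -0.032], [0.0, 0.0, -0.032], [0.0, 0.0, -0.033], [-0.008, 0.035, 0.0], [-0.005, 0.036, 0.0]]
  angular [[0, 0, 0.0], [0, 0, 0.0], [0, 0, 0.0], [0, 0, 0.08], [0, 0, 0.08]]
delta_pos [[-0.002, 0.036, 0.0], [0.001, 0.036, 0.0], [0.004, 0.036, 0.0], [0.007, 0.036, 0.0], [0.009, 0.035, 0.0]]
  angular [[0, 0, 0.08], [0, 0, 0.08], [0, 0, 0.08], [0, 0, 0.079], [0, 0, 0.08]]
end [ 0.562  -0.1595  0.1104] 4.98 10
```

>>> servo_tool --delta_pos '[[0,0,-0.032],[0,0,-0.032],[0,0,-0.033],[-0.008,0.035,0.0],[-0.005,0.036,0.0]]' --angular '[[0,0,0.0],[0,0,0.0],[0,0,0.0],[0,0,0.08],[0,0,0.08]]' --grip '[1,1,1,1,1]'

```text
time: 5.55
position: [0.4868, 0.0054, 0.1118]
orientation: [-180.0, -0.1, 27.8]
force: [-0.7, 1.3, -2.7]
grip_width: 0.0253
```

>>> servo_tool --delta_pos '[[-0.002,0.036,0.0],[0.001,0.036,0.0],[0.004,0.036,0.0],[0.007,0.036,0.0],[0.009,0.035,0.0]]' --angular '[[0,0,0.08],[0,0,0.08],[0,0,0.08],[0,0,0.079],[0,0,0.08]]' --grip '[1,1,1,1,1]'

```text
time: 6.18
position: [0.5623, -0.1598, 0.1111]
orientation: [-180.0, 0.0, 4.9]
force: [0.4, 0.4, -1.4]
grip_width: 0.0254
```

>>> servo_tool --delta_pos '[[0,0,0],[0,0,0.03],[0,0,0.03],[0,0,0.01],[0,0,0]]' --angular '[[0,0,0],[0,0,0],[0,0,0],[0,0,0],[0,0,0]]' --grip '[1,1,1,1,1]'

```text
time: 6.8
position: [0.5617, -0.1584, 0.0411]
orientation: [-180.0, 0.1, 5.0]
force: [0.2, 0.3, -0.6]
grip_width: 0.0253
```

```bash
python3 - <<'E'
from h import *
s=env.observe(); print(np.round(s['position'],4),s['orientation'],s['time'],s['force'])
sc=save('scene','s5.png');t=save('top','t5.png')
cv2.imwrite('pics/s5c.png',np.hstack([cv2.resize(sc[110:210,180:300,::-1],None,fx=4,fy=4,interpolation=cv2.INTER_CUBIC),cv2.resize(t[180:280,290:370,::-1],None,fx=4,fy=4)]))
E
```

```text
[ 0.5617 -0.1584  0.0411] [-1.79970347e+02  6.72628062e-02  5.02245494e+00] 6.8 [ 0.22631818  0.25646678 -0.61210332]
```

View pics/s5c.png

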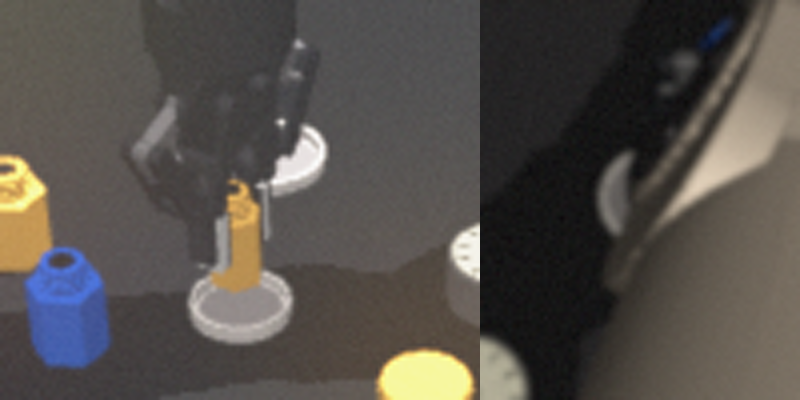

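>>> servo_tool --delta_pos '[[0,0,0.012],[0,0,0.007],[0,0,0.003],[0,0,0]]' --angular '[[0,0,0],[0,0,0],[0,0,0],[0,0,0]]' --grip '[1,1,1,1]'

```text
time: 7.4
position: [0.562, -0.159, 0.019]
orientation: [-180.0, 0.0, 5.0]
force: [0.1, 0.0, -1.3]
grip_width: 0.025
```

>>> servo_tool --delta_pos '[[0,0,0.001],[0,0,0]]' --angular '[[0,0,0],[0,0,0]]' --grip '[1,1]'

```text
time: 7.65
position: [0.5623, -0.159, 0.0184]
orientation: [180.0, -0.0, 5.0]
force: [0.9, 0.2, -1.2]
grip_width: 0.0254
```

>>> servo_tool --delta_pos '[[0,0,0.0007],[0,0,0]]' --angular '[[0,0,0],[0,0,0]]' --grip '[1,1]'

```text
time: 7.9
position: [0.5623, -0.159, 0.0179]
orientation: [180.0, -0.0, 5.0]
force: [0.1, 0.7, 2.3]
grip_width: 0.0251
```

The force went from −1.2 to +2.3 N, so the part is on the floor. Opening.

>>> servo_tool --delta_pos '[[0,0,0.0003],[0,0,0],[0,0,0],[0,0,0],[0,0,0]]' --angular '[[0,0,0],[0,0,0],[0,0,0],[0,0,0],[0,0,0]]' --grip '[1,0.2,0,-0.3,-0.3]'

```text
time: 8.52
position: [0.5621, -0.1589, 0.0172]
orientation: [180.0, 0.0, 5.0]
force: [-0.8, -0.9, 1.0]
grip_width: 0.0556
```

```bash
echo '[0.562,-0.1595,0.0170,4.98]' > cmd.json; python3 plan.py .562,-.1595,.11,4.98,.033  .605,-.296,.11,-14,.05
```

```text
delta_pos [[0.0, 0.0, -0.031], [0.0, 0.0, -0.031], [0.0, 0.0, -0.031], [0.01, 0.047, 0.0], [0.016, 0.045, 0.0]]
  angular [[0, 0, -0.0], [0, 0, -0.0], [0, 0, -0.0], [0, 0, 0.11], [0, 0, 0.111]]
delta_pos [[0.02, 0.043, 0.0]]
  angular [[0, 0, 0.11]]
end [ 0.6051 -0.2961  0.11  ] -13.98 6
```

>>> servo_tool --delta_pos '[[0.0,0.0,-0.031],[0.0,0.0,-0.031],[0.0,0.0,-0.031],[0.01,0.047,0.0],[0.016,0.045,0.0]]' --angular '[[0,0,0],[0,0,0],[0,0,0],[0,0,0.11],[0,0,0.111]]' --grip '[-0.3,-0.3,-0.3,-0.7,-0.7]'

```text
time: 9.15
position: [0.5921, -0.2506, 0.111]
orientation: [-180.0, -0.1, -7.8]
force: [0.7, -0.7, 0.0]
grip_width: 0.0723
```

>>> servo_tool --delta_pos '[[0.02,0.043,0.0],[0,0,0.03],[0,0,0]]' --angular '[[0,0,0.11],[0,0,0],[0,0,0]]' --grip '[-0.7,-0.7,-0.7]'

```text
time: 9.52
position: [0.6035, -0.2948, 0.0779]
orientation: [-179.9, 0.3, -14.0]
force: [-0.4, -0.1, 0.1]
grip_width: 0.072
```

```bash
cat > look.py <<'E'
import sys
from h import *
# look.py tag u0 v0 u1 v1 (scene crop)
tag=sys.argv[1]; a,b,c,d=map(int,sys.argv[2:6])
s=env.observe(); print(np.round(s['position'],4),np.round(s['orientation'],2),s['time'],np.round(s['force'],1),s['grip_width'])
sc=save('scene',f's{tag}.png')
big=cv2.resize(sc[b:d,a:c,::-1],None,fx=5,fy=5,interpolation=cv2.INTER_CUBIC)
cv2.imwrite(f'pics/c{tag}.png',big)
E
python3 look.py 6 110 110 260 220
```

```text
[ 0.6035 -0.2948  0.0779] [-179.95    0.28  -14.01] 9.525 [-0.4 -0.1  0.1] 0.07195632105022107
```

View pics/c6.png

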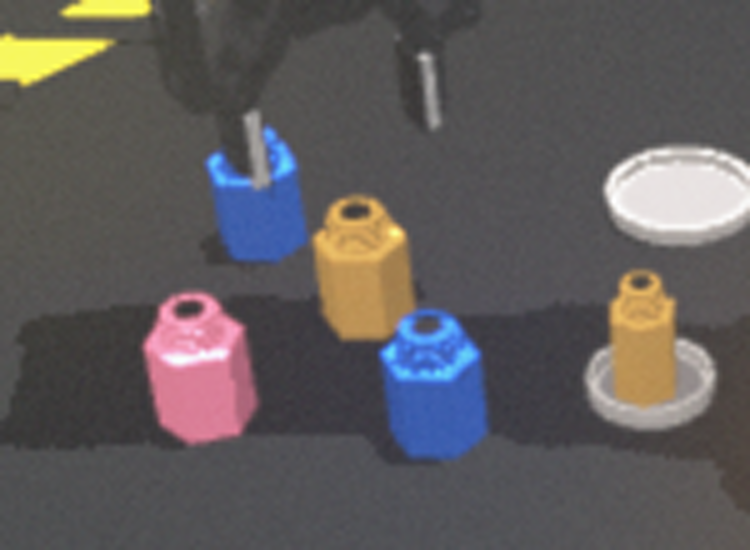

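The small adapter stands in its dish. The finger tips straddle the brass medium one: their midpoint projects to within about 2 mm of its axis, clear of the blue and pink parts. Going down.

>>> servo_tool --delta_pos '[[0,0,0.02],[0,0,0.02],[0,0,0]]' --angular '[[0,0,0],[0,0,0],[0,0,0]]' --grip '[-0.7,-0.7,-0.7]'

```text
time: 9.95
position: [0.6039, -0.2942, 0.038]
orientation: [-179.9, 0.2, -13.9]
force: [0.3, -0.3, 0.7]
grip_width: 0.0726
```

```bash
python3 look.py 7 110 110 260 220
```

```text
[ 0.6039 -0.2942  0.038 ] [-179.95    0.23  -13.95] 9.95 [ 0.3 -0.3  0.7] 0.07259644817843075
```

View pics/c7.png

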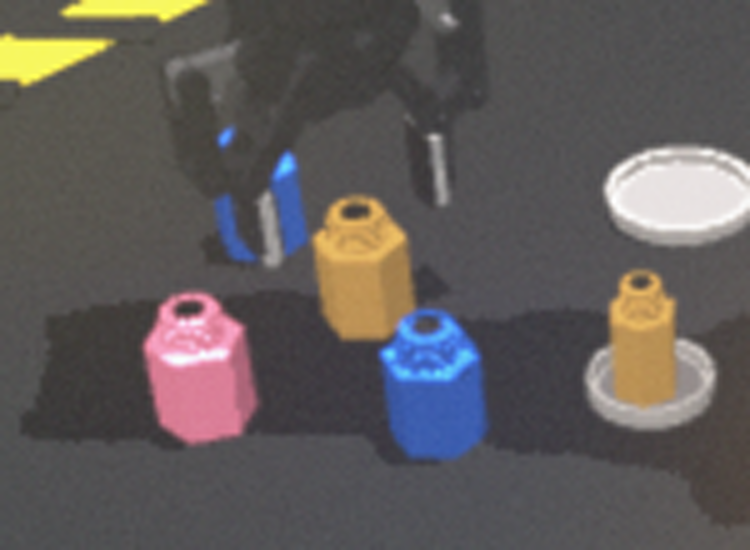

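>>> servo_tool --delta_pos '[[0,0,0.018],[0,0,0.008],[0,0,0],[0,0,0],[0,0,0]]' --angular '[[0,0,0],[0,0,0],[0,0,0],[0,0,0],[0,0,0]]' --grip '[-0.7,-0.7,-0.7,0,0]'

```text
time: 10.62
position: [0.6053, -0.2958, 0.0147]
orientation: [180.0, -0.0, -14.0]
force: [-1.2, 0.1, 1.4]
grip_width: 0.0428
```

>>> servo_tool --delta_pos '[[0,0,0],[0,0,0],[0,0,0],[0,0,0]]' --angular '[[0,0,0],[0,0,0],[0,0,0],[0,0,0]]' --grip '[1,1,1,1]'

```text
time: 11.12
position: [0.6055, -0.296, 0.0149]
orientation: [180.0, -0.0, -14.0]
force: [-1.2, -0.2, 6.2]
grip_width: 0.035
```

```bash
python3 look.py 8 110 110 260 220
```

```text
[ 0.6055 -0.296   0.0149] [ 1.7999e+02 -5.0000e-02 -1.3990e+01] 11.125 [-1.2 -0.2  6.2] 0.034995010870789926
```

View pics/c8.png

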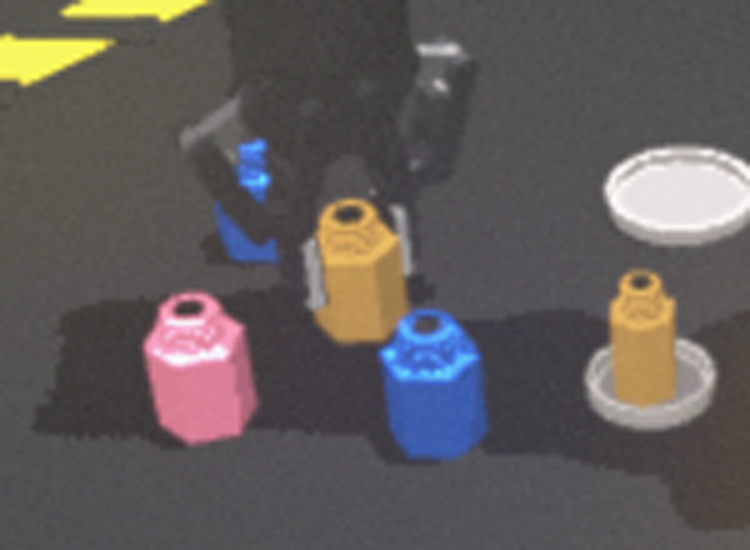

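```bash
echo '[0.6051,-0.2961,0.0140,-13.98]' > cmd.json; python3 plan.py .6051,-.2961,.11,-14,.033  .4465,-.2505,.11,-14,.035 .4465,-.2505,.045,-14,.033
```

```text
delta_pos [[0.0, 0.0, -0.032], [0.0, 0.0, -0.032], [0.0, 0.0, -0.032], [-0.033, -0.001, 0.0], [-0.033, -0.001, 0.0]]
  angular [[0, 0, 0.0], [0, 0, 0.0], [0, 0, 0.0], [0, 0, 0.0], [0, 0, 0.0]]
delta_pos [[-0.033, -0.001, 0.0], [-0.033, -0.001, 0.0], [-0.033, -0.002, 0.0], [0.0, 0.0, 0.033], [0.0, 0.0, 0.032]]
  angular [[0, 0, 0.0], [0, 0, 0.0], [0, 0, 0.0], [0, 0, 0.0], [0, 0, 0.0]]
end [ 0.4464 -0.2504  0.045 ] -13.98 10
```

>>> servo_tool --delta_pos '[[0.0,0.0,-0.032],[0.0,0.0,-0.032],[0.0,0.0,-0.032],[-0.033,-0.001,0.0],[-0.033,-0.001,0.0]]' --angular '[[0,0,0.0],[0,0,0.0],[0,0,0.0],[0,0,0.0],[0,0,0.0]]' --grip '[1,1,1,1,1]'

```text
time: 11.8
position: [0.5409, -0.277, 0.11]
orientation: [-180.0, 0.0, -13.9]
force: [-1.4, -0.4, -2.2]
grip_width: 0.0352
```

>>> servo_tool --delta_pos '[[-0.033,-0.001,0.0],[-0.033,-0.001,0.0],[-0.033,-0.002,0.0],[0.0,0.0,0.033],[0.0,0.0,0.032]]' --angular '[[0,0,0.0],[0,0,0.0],[0,0,0.0],[0,0,0.0],[0,0,0.0]]' --grip '[1,1,1,1,1]'

```text
time: 12.42
position: [0.4467, -0.2492, 0.0446]
orientation: [-180.0, -0.1, -14.0]
force: [1.1, 0.6, -2.9]
grip_width: 0.0351
```

>>> servo_tool --delta_pos '[[0,0,0],[0,0,0]]' --angular '[[0,0,0],[0,0,0]]' --grip '[1,1]'

```text
time: 12.68
position: [0.4469, -0.2502, 0.0459]
orientation: [180.0, -0.0, -14.0]
force: [0.4, -0.3, -3.0]
grip_width: 0.0349
```

```bash
python3 look.py 9 180 80 330 190
```

```text
[ 0.4469 -0.2502  0.0459] [ 1.7998e+02 -2.0000e-02 -1.3990e+01] 12.675 [ 0.4 -0.3 -3. ] 0.03486053454254808
```

View pics/c9.png

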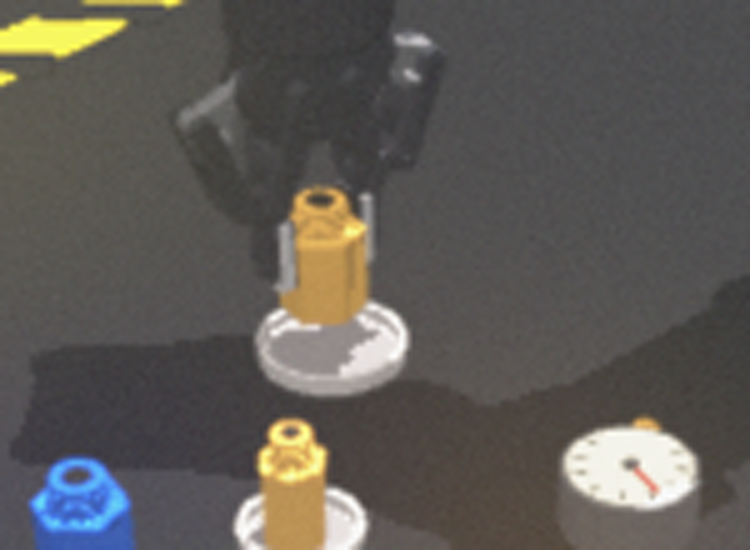

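>>> servo_tool --delta_pos '[[0,0,0.014],[0,0,0.008],[0,0,0.0035],[0,0,0.001],[0,0,0]]' --angular '[[0,0,0],[0,0,0],[0,0,0],[0,0,0],[0,0,0]]' --grip '[1,1,1,1,1]'

```text
time: 13.35
position: [0.4466, -0.2499, 0.0188]
orientation: [-180.0, -0.0, -14.0]
force: [1.0, 0.3, -2.1]
grip_width: 0.0347
```

>>> servo_tool --delta_pos '[[0,0,0.0007],[0,0,0]]' --angular '[[0,0,0],[0,0,0]]' --grip '[1,1]'

```text
time: 13.6
position: [0.4467, -0.2498, 0.0182]
orientation: [-180.0, -0.0, -14.0]
force: [0.2, 0.1, -3.0]
grip_width: 0.0351
```

>>> servo_tool --delta_pos '[[0,0,0.0006],[0,0,0]]' --angular '[[0,0,0],[0,0,0]]' --grip '[1,1]'

```text
time: 13.85
position: [0.4467, -0.2499, 0.0178]
orientation: [-180.0, -0.0, -14.0]
force: [-0.8, 2.0, 3.9]
grip_width: 0.0345
```

Contact (−3 → +3.9 N). Release, then go to the large adapter.

>>> servo_tool --delta_pos '[[0,0,0],[0,0,0],[0,0,0],[0,0,0]]' --angular '[[0,0,0],[0,0,0],[0,0,0],[0,0,0]]' --grip '[0.1,-0.2,-0.5,-0.5]'

```text
time: 14.35
position: [0.4466, -0.2499, 0.0175]
orientation: [180.0, 0.0, -14.0]
force: [-0.3, 0.1, -0.5]
grip_width: 0.0643
```

```bash
echo '[0.4464,-0.2504,0.0172,-13.98]' > cmd.json; python3 plan.py .4464,-.2504,.12,-14,.035  .55,.05,.12,20,.05 .592,.3045,.12,53,.05 .592,.3045,.08,53,.04
```

```text
delta_pos [[0.0, 0.0, -0.034], [0.0, 0.0, -0.034], [0.0, 0.0, -0.035], [0.004, -0.045, 0.0], [0.008, -0.045, 0.0]]
  angular [[0, 0, 0.0], [0, 0, 0.0], [0, 0, 0.0], [0, 0, -0.085], [0, 0, -0.085]]
delta_pos [[0.012, -0.044, 0.0], [0.015, -0.043, 0.0], [0.019, -0.041, 0.0], [0.022, -0.04, 0.0], [0.025, -0.037, 0.0]]
  angular [[0, 0, -0.085], [0, 0, -0.085], [0, 0, -0.084], [0, 0, -0.085], [0, 0, -0.084]]
delta_pos [[0.021, -0.037, 0.0], [0.025, -0.035, 0.0], [0.028, -0.033, 0.0], [0.031, -0.03, 0.0], [0.034, -0.027, 0.0]]
  angular [[0, 0, -0.096], [0, 0, -0.096], [0, 0, -0.096], [0, 0, -0.096], [0, 0, -0.096]]
delta_pos [[0.035, -0.024, 0.0], [0.0, 0.0, 0.02], [0.0, 0.0, 0.02]]
  angular [[0, 0, -0.096], [0, 0, -0.0], [0, 0, -0.0]]
end [0.5916 0.3042 0.0802] 53.0 18
```

>>> servo_tool --delta_pos '[[0.0,0.0,-0.034],[0.0,0.0,-0.034],[0.0,0.0,-0.035],[0.004,-0.045,0.0],[0.008,-0.045,0.0]]' --angular '[[0,0,0.0],[0,0,0.0],[0,0,0.0],[0,0,-0.085],[0,0,-0.085]]' --grip '[-0.5,-0.5,-0.5,-1,-1]'

```text
time: 14.98
position: [0.4769, -0.1634, 0.1212]
orientation: [-180.0, -0.1, -4.2]
force: [0.1, 1.1, -0.8]
grip_width: 0.0854
```

>>> servo_tool --delta_pos '[[0.012,-0.044,0.0],[0.015,-0.043,0.0],[0.019,-0.041,0.0],[0.022,-0.04,0.0],[0.025,-0.037,0.0]]' --angular '[[0,0,-0.085],[0,0,-0.085],[0,0,-0.084],[0,0,-0.085],[0,0,-0.084]]' --grip '[-1,-1,-1,-1,-1]'

```text
time: 15.6
position: [0.5503, 0.0519, 0.1205]
orientation: [-180.0, -0.0, 20.2]
force: [1.3, -0.5, -0.2]
grip_width: 0.0852
```

>>> servo_tool --delta_pos '[[0.021,-0.037,0.0],[0.025,-0.035,0.0],[0.028,-0.033,0.0],[0.031,-0.03,0.0],[0.034,-0.027,0.0]]' --angular '[[0,0,-0.096],[0,0,-0.096],[0,0,-0.096],[0,0,-0.096],[0,0,-0.096]]' --grip '[-1,-1,-1,-1,-1]'

```text
time: 16.23
position: [0.5859, 0.264, 0.1204]
orientation: [180.0, 0.0, 47.7]
force: [0.7, -0.1, 0.0]
grip_width: 0.0853
```

>>> servo_tool --delta_pos '[[0.035,-0.024,0.0],[0.0,0.0,0.02],[0.0,0.0,0.02],[0,0,0]]' --angular '[[0,0,-0.096],[0,0,0],[0,0,0],[0,0,0]]' --grip '[-1,-1,-1,-1]'

```text
time: 16.73
position: [0.5904, 0.302, 0.0779]
orientation: [-179.9, 0.3, 52.9]
force: [0.1, -0.3, -0.1]
grip_width: 0.0854
```

```bash
python3 - <<'E'
from h import *
s=env.observe(); print(np.round(s['position'],4),np.round(s['orientation'],2),s['time'])
sc=save('scene','s10.png');K=5
big=cv2.resize(sc[220:330,360:510,::-1],None,fx=K,fy=K,interpolation=cv2.INTER_CUBIC)
t=np.array(s['position']); w=np.radians(s['orientation'][2]); j=np.array([np.cos(w),np.sin(w),0])
for sg,c in((0,(0,0,255)),(1,(0,255,0)),(-1,(255,0,255))):
    u,v=proj('scene',t+sg*.043*j+[0,0,.013 if sg else 0])[0]; cv2.circle(big,(int((u-360+.5)*K),int((v-220+.5)*K)),4,c,-1)
cv2.imwrite('pics/c10.png',big)
E
```

```text
[0.5904 0.302  0.0779] [-179.94    0.3    52.86] 16.725
```

View pics/c10.png

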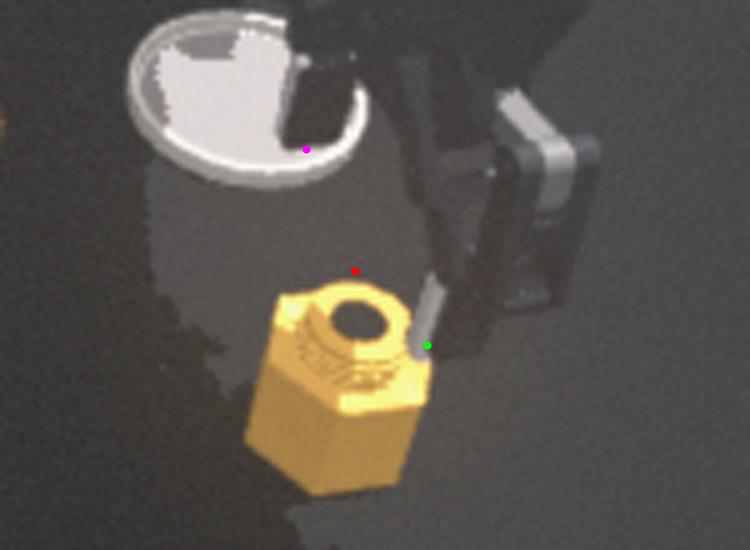

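```bash
python3 - <<'E'
from h import *
print(proj('scene',[.5904,.302,.056]), at_z('scene',431.5,283.5,.056))
w=np.radians(53); t=np.array([.5904,.302,.091])
print(proj('scene',[t+.043*s*np.array([np.cos(w),np.sin(w),0]) for s in(1,-1)]), 360+425/5,220+350/5,360+305/5,220+147/5)
E
```

```text
[[427.78843341 282.99901657]] [0.58739438 0.30708508 0.056     ]
[[445.08725349 288.65282258]
 [420.6198077  249.42496093]] 445.0 290.0 421.0 249.4
```

```bash
python3 - <<'E'
import cv2,numpy as np
im=cv2.imread('pics/s10.png')
c=im[225:305,405:485].astype(float)
c=np.clip(255*(c/255)**.5,0,255).astype(np.uint8)
cv2.imwrite('pics/c10b.png',cv2.resize(c,(600,600),interpolation=cv2.INTER_CUBIC))
E
```

```text
(no output)
```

View pics/c10b.png

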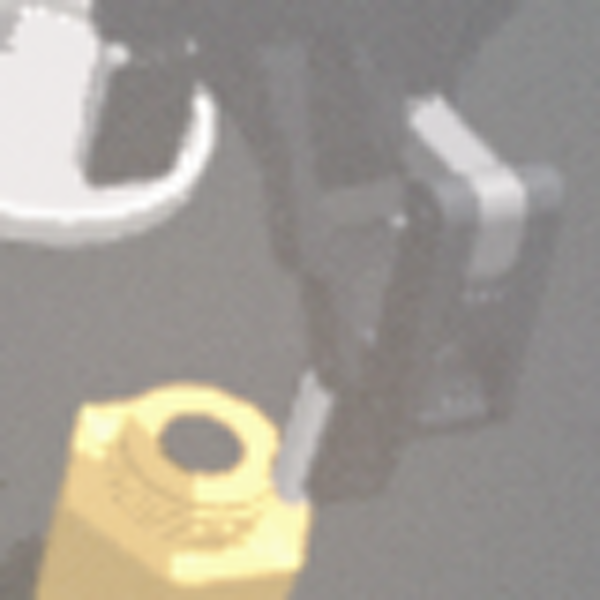

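Both fingers show about 2.5 px right of the projected pose, which is the same camera bias as before. After correcting for it, the TCP is within 1–2 mm of the large adapter's axis, so I go down.

>>> servo_tool --delta_pos '[[0,0,0.02],[0,0,0.02],[0,0,0.02],[0,0,0.008],[0,0,0]]' --angular '[[0,0,0],[0,0,0],[0,0,0],[0,0,0],[0,0,0]]' --grip '[-1,-1,-1,-1,-1]'

```text
time: 17.4
position: [0.5915, 0.3045, 0.0116]
orientation: [-180.0, 0.1, 53.0]
force: [-0.1, 0.3, 0.3]
grip_width: 0.0855
```

```bash
python3 look.py 11 360 220 510 330
```

```text
[0.5915 0.3045 0.0116] [-1.7997e+02  8.0000e-02  5.3000e+01] 17.4 [-0.1  0.3  0.3] 0.08552947668801418
```

View pics/c11.png

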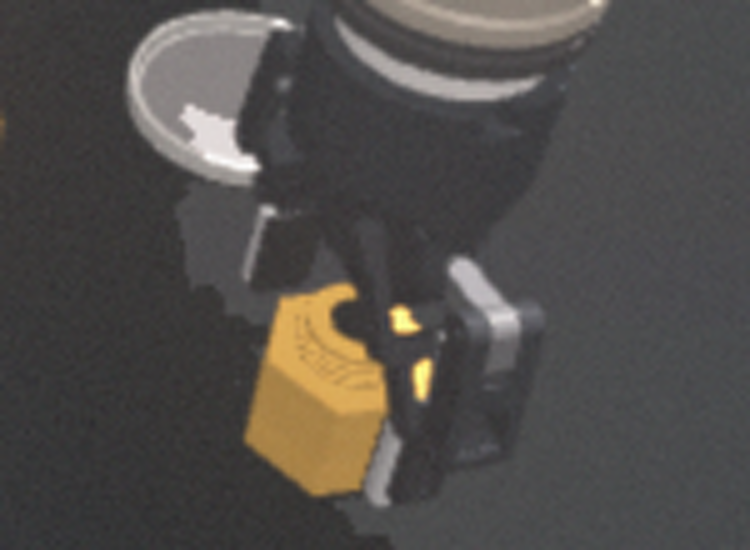

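>>> servo_tool --delta_pos '[[0,0,0],[0,0,0],[0,0,0],[0,0,0],[0,0,0]]' --angular '[[0,0,0],[0,0,0],[0,0,0],[0,0,0],[0,0,0]]' --grip '[-0.4,-0.1,1,1,1]'

```text
time: 18.08
position: [0.5925, 0.305, 0.0136]
orientation: [180.0, -0.1, 53.0]
force: [-0.8, -1.1, 6.3]
grip_width: 0.0493
```

```bash
python3 look.py 12 360 220 510 330;  echo '[0.5916,0.3042,0.0122,53.0]' > cmd.json; python3 plan.py .5916,.3042,.11,53,.033  .469,.203,.11,53,.035 .469,.203,.045,53,.033
```

```text
[0.5925 0.305  0.0136] [ 1.7997e+02 -8.0000e-02  5.2990e+01] 18.075 [-0.8 -1.1  6.3] 0.0493454607009237
delta_pos [[-0.0, 0.0, -0.033], [-0.0, 0.0, -0.032], [-0.0, 0.0, -0.033], [-0.031, -0.007, 0.0], [-0.031, -0.008, 0.0]]
  angular [[0, 0, -0.0], [0, 0, -0.0], [0, 0, -0.0], [0, 0, -0.0], [0, 0, -0.0]]
delta_pos [[-0.031, -0.007, 0.0], [-0.031, -0.008, 0.0], [-0.031, -0.007, 0.0], [0.0, -0.0, 0.033], [0.0, -0.0, 0.032]]
  angular [[0, 0, -0.0], [0, 0, -0.0], [0, 0, -0.0], [0, 0, -0.0], [0, 0, -0.0]]
end [0.4688 0.2027 0.0452] 53.0 10
```

View pics/c12.png

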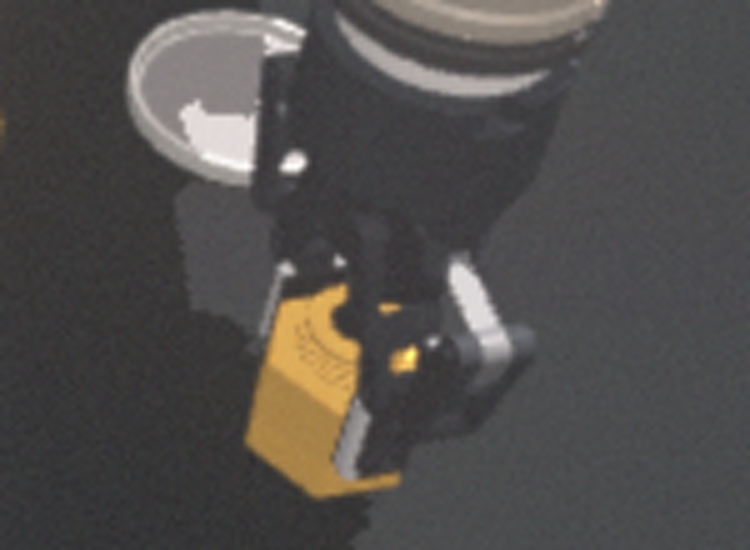

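>>> servo_tool --delta_pos '[[0,0,0],[0,0,-0.02],[0,0,-0.028],[0,0,-0.03],[0,0,-0.02]]' --angular '[[0,0,0],[0,0,0],[0,0,0],[0,0,0],[0,0,0]]' --grip '[1,1,1,1,1]'

```text
time: 18.75
position: [0.5919, 0.3047, 0.1123]
orientation: [180.0, -0.0, 53.0]
force: [0.4, 0.1, -4.5]
grip_width: 0.0491
```

>>> servo_tool --delta_pos '[[-0.031,-0.007,0],[-0.031,-0.008,0],[-0.031,-0.007,0],[-0.031,-0.008,0],[-0.031,-0.007,0]]' --angular '[[0,0,0],[0,0,0],[0,0,0],[0,0,0],[0,0,0]]' --grip '[1,1,1,1,1]'

```text
time: 19.38
position: [0.4678, 0.2024, 0.1107]
orientation: [-180.0, 0.0, 53.0]
force: [0.2, 0.3, -5.4]
grip_width: 0.0492
```

>>> servo_tool --delta_pos '[[0,0,0.033],[0,0,0.032],[0,0,0],[0,0,0]]' --angular '[[0,0,0],[0,0,0],[0,0,0],[0,0,0]]' --grip '[1,1,1,1]'

```text
time: 19.88
position: [0.4697, 0.2034, 0.0465]
orientation: [180.0, -0.1, 53.0]
force: [0.5, 0.5, -4.8]
grip_width: 0.0492
```

```bash
python3 look.py 13 335 160 485 270
```

```text
[0.4697 0.2034 0.0465] [ 1.7997e+02 -5.0000e-02  5.2980e+01] 19.875 [ 0.5  0.5 -4.8] 0.04915689979563364
```

View pics/c13.png

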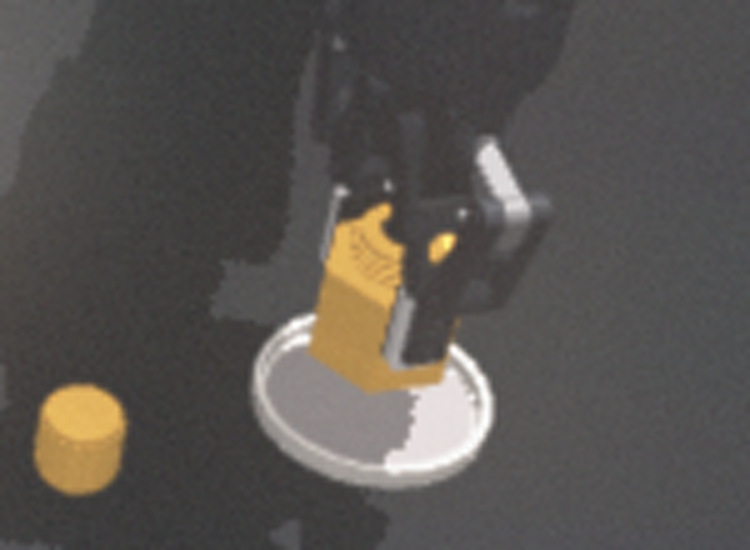

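>>> servo_tool --delta_pos '[[0,0,0.015],[0,0,0.009],[0,0,0.003],[0,0,0.0015],[0,0,0]]' --angular '[[0,0,0],[0,0,0],[0,0,0],[0,0,0],[0,0,0]]' --grip '[1,1,1,1,1]'

```text
time: 20.55
position: [0.4691, 0.2032, 0.017]
orientation: [180.0, -0.0, 53.0]
force: [-0.4, 0.3, -5.4]
grip_width: 0.0491
```

>>> servo_tool --delta_pos '[[0,0,0.0005],[0,0,0]]' --angular '[[0,0,0],[0,0,0]]' --grip '[1,1]'

```text
time: 20.8
position: [0.4691, 0.2033, 0.0166]
orientation: [180.0, -0.0, 53.0]
force: [-0.7, -0.1, -6.0]
grip_width: 0.0493
```

>>> servo_tool --delta_pos '[[0,0,0.0005],[0,0,0]]' --angular '[[0,0,0],[0,0,0]]' --grip '[1,1]'

```text
time: 21.05
position: [0.4692, 0.2033, 0.0165]
orientation: [-180.0, -0.0, 53.0]
force: [-2.8, -1.3, 5.1]
grip_width: 0.0493
```

Contact (−6 → +5.1 N). Release and rise, then retreat toward open space for a final look.

>>> servo_tool --delta_pos '[[0,0,0],[0,0,0],[0,0,0],[0,0,0],[0,0,0]]' --angular '[[0,0,0],[0,0,0],[0,0,0],[0,0,0],[0,0,0]]' --grip '[-0.2,-0.4,-0.7,-0.7,-0.7]'

```text
time: 21.68
position: [0.4691, 0.2033, 0.016]
orientation: [180.0, -0.0, 53.0]
force: [-0.4, -0.2, 0.4]
grip_width: 0.0721
```

>>> servo_tool --delta_pos '[[0,0,-0.02],[0,0,-0.035],[0,0,-0.04],[0,0,-0.04],[0,0,-0.04]]' --angular '[[0,0,0],[0,0,0],[0,0,0],[0,0,0],[0,0,0]]' --grip '[-0.7,-0.7,-0.7,-0.7,-0.7]'

```text
time: 22.3
position: [0.4688, 0.2031, 0.1923]
orientation: [-180.0, -0.0, 53.0]
force: [0.8, 0.9, -1.7]
grip_width: 0.0724
```

```bash
echo '[0.469,0.203,0.191,53]'>cmd.json; python3 plan.py .35,.45,.2,53,.05 .2,.62,.22,53,.05
```

```text
delta_pos [[0.021, -0.041, -0.002], [0.021, -0.041, -0.001], [0.021, -0.04, -0.002], [0.021, -0.041, -0.001], [0.021, -0.04, -0.002]]
  angular [[0, 0, -0.0], [0, 0, -0.0], [0, 0, -0.0], [0, 0, -0.0], [0, 0, -0.0]]
delta_pos [[0.021, -0.041, -0.001], [0.009, -0.044, -0.004], [0.009, -0.044, -0.004], [0.009, -0.045, -0.004], [0.009, -0.044, -0.004]]
  angular [[0, 0, -0.0], [0, 0, -0.0], [0, 0, -0.0], [0, 0, -0.0], [0, 0, -0.0]]
delta_pos [[0.009, -0.045, -0.004]]
  angular [[0, 0, -0.0]]
end [0.1997 0.62   0.22  ] 53.0 11
```

>>> servo_tool --delta_pos '[[0.021,-0.041,-0.002],[0.021,-0.041,-0.001],[0.021,-0.04,-0.002],[0.021,-0.041,-0.001],[0.021,-0.04,-0.002]]' --angular '[[0,0,0],[0,0,0],[0,0,0],[0,0,0],[0,0,0]]' --grip '[-0.7,-0.7,-0.7,-0.7,-0.7]'

```text
time: 22.92
position: [0.3692, 0.4104, 0.199]
orientation: [-180.0, 0.0, 53.0]
force: [0.8, 1.4, -0.5]
grip_width: 0.0722
```

>>> servo_tool --delta_pos '[[0.021,-0.041,-0.001],[0.009,-0.044,-0.004],[0.009,-0.044,-0.004],[0.009,-0.045,-0.004],[0.009,-0.044,-0.004]]' --angular '[[0,0,0],[0,0,0],[0,0,0],[0,0,0],[0,0,0]]' --grip '[-0.7,-0.7,-0.7,-0.7,-0.7]'

```text
time: 23.55
position: [0.2292, 0.5869, 0.216]
orientation: [180.0, 0.0, 53.0]
force: [0.5, 0.6, -0.2]
grip_width: 0.0726
```

>>> servo_tool --delta_pos '[[0,0,0],[0,0,0]]' --angular '[[0,0,0],[0,0,0]]' --grip '[-0.7,-0.7]'

```text
time: 23.8
position: [0.2309, 0.5853, 0.2157]
orientation: [179.9, 0.0, 53.0]
force: [0.4, 0.1, -0.1]
grip_width: 0.0726
```

```bash
python3 - <<'E'
from h import *
sc=save('scene','s14.png'); t=save('top','t14.png'); K=4
r=lambda im,a,b,c,d:cv2.resize(im[b:d,a:c,::-1],None,fx=K,fy=K,interpolation=cv2.INTER_CUBIC)
cv2.imwrite('pics/c14.png',np.hstack([r(sc,205,120,280,210),r(sc,365,170,450,260)]))
cv2.imwrite('pics/c14t.png',cv2.resize(t[120:320,90:460,::-1],None,fx=2.1,fy=2.1,interpolation=cv2.INTER_CUBIC))
E
```

```text
(no output)
```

View pics/c14.png

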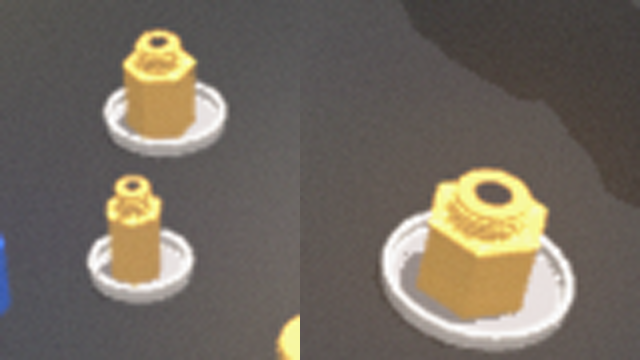

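View pics/c14t.png

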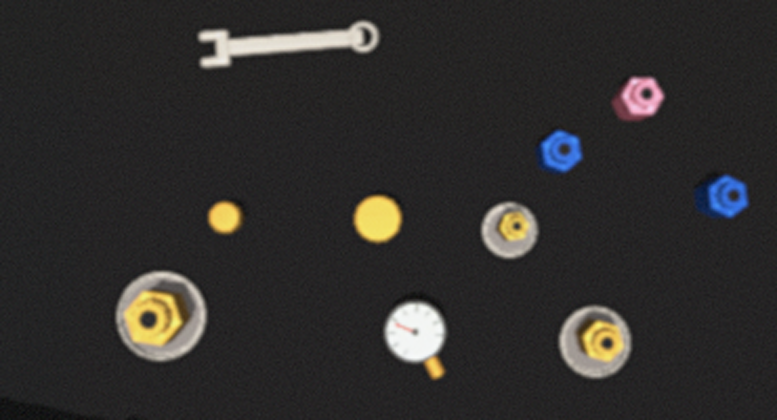

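All three stand upright and flat inside their own dishes, and everything else looks unmoved. Handing in.

```bash
python3 - <<'E'
from h import *
a=cv2.imread('pics/top0.png').astype(int);b=cv2.imread('pics/t14.png').astype(int)
for n,(u,v) in dict(cap_s=(197,223),cap_l=(270,224),gauge=(288,280),spanner=(227,141),pink=(395,167),blue1=(357,192),blue2=(436,213)).items():
    print(n,np.abs(a-b)[v-15:v+15,u-15:u+15].mean().round(1))
print(env.finish_job())
E
```

```text
cap_s 2.3
cap_l 1.9
gauge 1.2
spanner 2.1
pink 2.1
blue1 2.2
blue2 2.3
the job is handed in; nothing more can be done
None
```

The small, medium and large brass adapters are each standing upright, spigot up, in the dish of their own size, and the job is handed in. It took about 24 s of the 86 s allowed.

- **Placing:** Each adapter was gripped across its flats (25, 35 and 49 mm measured). I lowered each until the wrist force showed contact, at most about 5 N, and only then opened the fingers.
- **Last check:** The final pictures from both cameras show all three standing upright inside their dishes with the arm clear. The medium and small ones look a few millimetres off centre but inside the rim.
- **Other things:** Comparing the first and last top pictures shows only noise-level differences at the caps, gauge, spanner and the blue and pink look-alikes. None of them moved.
- **Disagreement:** The camera positions were about 3–5 mm off the robot's own. I corrected for this after the first grasp. The orientation fits from the top camera were loose, so I relied on the scene camera and the hexagon corners read off the top picture.

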